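Hold the sprung warmer lid at the vent index

TASK

A jar is standing on the spring-shut lid of the food warmer: set it down gently, upright, inside the shallow steel tray and let go of it. Then lift the warmer's lid to the angle marked by the index arm on the warmer's side, so that lid and index arm are in line, and finish while still holding the lid steady there, since it shuts by itself. Leave the index arm where it is set and do not disturb the other things on the table.

Things in the scene. Friction and masses are not known exactly. Their poses are not given: they have to be found in the camera images.
- jar_center (a point): the jar that stands on the warmer's lid: plain amber jar with a white cap, 50 mm across, 80 mm high, about 0.11 to 0.22 kg, loose. The point is its centre, 40 mm above its underside; z is its upright axis.
- tray: shallow open steel tray, fixed on the table, 170 (x) by 150 (y) by 25 mm high, walls and floor 5 mm thick; origin at the centre of its underside, on the table. It stands to the left or the right of the robot's middle, with the warmer on the other side.
- warmer: steel food warmer, a box fixed on the table, 220 (x) by 240 (y) mm, 130 mm high without its lid; origin at the centre of its underside, on the table. Its front, with the control panel, is its -x side and looks towards the robot; the lid's hinge runs along the top of its far (+x) side.
- lid_handle (a point): middle of the lid's handle, a round black bar 10 mm thick and 120 mm long, parallel to the hinge (along y), on two posts at its ends; its centre line is 40 mm above the lid's upper face and 25 mm behind the lid's front edge. The axes turn with the lid: at 0 they are those of the warmer; z is the lid's outward normal, x points from the handle to the hinge. In those axes the handle is 195 mm before and 52 mm above the hinge line. Shut, it is 182 mm above the table.
- lid_hinge (a point): middle of the lid's hinge line, on the warmer's far top edge, 110 mm behind the warmer's centre and 130 mm above the table; the line runs along the warmer's y.
- lid (a joint): opening angle of the warmer's lid (220 by 240 mm, 12 mm thick plate, 0.6 kg, its top 142 mm above the table when shut): 0 shut, grows as its front edge rises, up to 1.4 rad. A spring shuts it: holding it up takes about 6 N at the handle when nearly shut and 9 N at 0.8 rad; let go, it falls shut.
- index_tip (a point): tip of the index arm, a thin dark steel pointer 125 mm long and 12 mm wide beside the left (+y) side of the warmer, 12 mm clear of the lid's edge, turning about the same hinge line; it stands up at the marked angle. Its axes turn with it like those of the lid: x points from the tip to the hinge. The lid is at the mark when the two are parallel, the lid's edge in line with the pointer.
- index (a joint): angle of the index arm, measured like that of the lid (0 level, grows as its tip rises), between 0.45 and 0.85 rad. It stays where it is unless pushed.
- ramekin: bystander: small white round open ramekin, 70 mm across, 40 mm high, between warmer and tray; origin under its centre
- tall_jar: bystander: white jar with a metal cap, 54 mm across, 110 mm high, between warmer and tray; origin under its centre
- spoon: bystander: spoon lying lengthwise on the table at the right, outside the warmer or tray; origin under its middle
- sauce_bottle: bystander: green sauce bottle, 60 mm across, 200 mm high, at the back, to the right; origin under its centre
- lidded_pot: bystander: steel pot with a lid, 148 mm across, 95 mm high, at the back, in the middle; origin under its centre
- plate_stack: bystander: stack of white plates, 200 mm across, 84 mm high, far left; origin under its centre
- bowl: bystander: black bowl, 150 mm across, 70 mm high, far right; origin under its centre
- jar: the same jar, its other reference point, at the centre of its underside, 40 mm below jar_center

How it is judged (in metres and radians):
On the way, in this order (a step that is already met when the one before it is completed fails the run):
1. the jar stands upright in the tray, released, the lid still down (x of jar_center in the frame of tray between -0.062 and 0.062 m and y of jar_center in the frame of tray between -0.052 and 0.052 m and z of jar_center in the frame of tray below 0.055 m and angle between jar_center's own z axis and vertical below 0.15 rad and contact force between each of the fingers, the arm and jar below 0.1 N and linear speed of jar below 0.03 m/s and value of joint lid below 0.15 rad), for 0.2 s.
2. the lid is held in line with the index arm (angle between the x axis of lid_handle and the x axis of index_tip, either way round below 0.08 rad and value of joint lid above 0.2 rad and contact force between any of the fingers, the arm and lid above 2 N), for 0.2 s.
At the end, for the whole second after the job is handed in: The jar stands upright (within 0.15 rad) and untouched inside the tray, and the robot holds the lid, still, within 0.08 rad of the index arm's angle, carrying it with at least 2 N (all of step 2 and x of jar_center in the frame of tray between -0.062 and 0.062 m and y of jar_center in the frame of tray between -0.052 and 0.052 m and z of jar_center in the frame of tray below 0.055 m and angle between jar_center's own z axis and vertical below 0.15 rad and contact force between each of the fingers, the arm and jar below 0.1 N and linear speed of jar below 0.02 m/s and velocity of joint lid between -0.1 and 0.1 rad/s); the arm keeps its last pose, push and grip.
It fails at once if the jar is tipped over (angle between jar_center's own z axis and vertical above 0.7 rad).
It fails at once if the jar is dropped or knocked (moves faster than 0.75 m/s out of the fingers) (contact force between each of the fingers, the arm and jar below 0.1 N and linear speed of jar above 0.75 m/s).
It fails at once if the index arm is pushed from its setting (distance of index_tip from where it was at the start of the episode above 0.008 m).
It fails at once if a bystander is moved more than 30 mm (distance of any of ramekin, tall_jar, spoon, sauce_bottle, lidded_pot, plate_stack, bowl from where it was at the start of the episode above 0.03 m).
It also fails if it takes over 61 s, if anything falls off the work surface, if the arm or the gripper's body presses on something with over 40 N, if the wrist force passes 120 N, or if a joint passes its speed limit or range.

ROBOT

A 6-joint arm with a two-finger parallel gripper is mounted at the origin on the work surface. World frame = base frame: x ahead of the robot, y to its left, z up, the work surface at z = 0. Lengths are in mm, angles in degrees, forces in N, time in s.
With the tool pointing down it reaches from about 350 to 850 mm from the base axis. Payload 8.1 kg.
Tool frame: the origin (TCP) lies midway between the tips of the shut fingers; the grasp point (between the pads) lies 19 mm behind it; z points along the fingers, y is the direction in which the jaws open and shut (so a half turn about z gives the same grasp; the last joint's range is limited). The gripper opens to 85 mm and grips with 20 to 120 N. Pads are 22 mm wide; open, the fingers measure 114 mm over their backs; the gripper's body (76 mm by 85 mm) begins 54 mm behind the grasp point. The pads swing forward as they close: fully open they stand 13 mm farther back than shut.
Start: joints at [-74.393, 7.471, 85.268, -0, 87.261, -4.893], TCP at [210.149, -561.999, 231.292] pointing down, gripper open.
Joint ranges: [-169.43, 169.43], [-51.17, 129.36], [1.28, 143.12], [-76.62, 256.62], [0, 156.53], [-152.29, 152.29]. Speed limits (degrees/s): [136.94, 136.94, 159.86, 180, 180, 180].

INTERFACE

Orientations are given as [roll, pitch, yaw] about the fixed x, y, z axes, in that order (R = Rz(yaw) Ry(pitch) Rx(roll)).
In Python, from bench import telemetry, snapshot, camera_params, job gives the robot as it stands. The module is installed in compiled form; this text tells all that it offers.
- The arm moves only by the shell command python3 -m jog 'ROWS' [FORCE]. ROWS is JSON, a list that holds one entry, the list of rows, each a list of 7 numbers: the shift along the tool's x, y, z in units of 50 mm (1.0 is 50 mm), then the turn, a rotation vector about the tool's x, y, z in units of 2 pi rad (1.0 is 2 pi rad), then the opening, from 0 (shut) to 1 (fully open). In form: [[[dx, dy, dz, rx, ry, rz, claw], ...]]. A call has 1 to 12 rows; each row shifts and turns the commanded pose from where the row before left it, along the tool's axes as they then stand; what a row does not reach is not made up. A row lasts 1/8 s, in which the tool goes at most 62.5 mm and 10.7 degrees, less where a joint would pass 70% of its speed; a pose out of reach is approached as far as the arm can. A call with a number of a shift or a turn outside -1 to 1 is refused whole. A call with a gripper value outside its range is refused whole. The fingers move at their own pace and stop on an object; FORCE is the grip in N (left out, the last holds). Time passes only in rows, so rows that do not move let the fingers close. It gives the time, the measured TCP pose, the force and the opening at its end, in the units of the state.
- telemetry.sense(): the state, without advancing time (a new reading comes with each control period).
- snapshot(name): name is "side" or "top"; returns (picture, depth): 400x640x3 uint8, red, green, blue; 400x640 float32, mm along the optical axis (not along the pixel's ray), 0 where there is no reading.
- camera_params(name): a dict with "K" (3x3 intrinsics, pixels), "D" ([k1, k2, p1, p2, k3] as OpenCV has them; the pictures are not rectified), "extrinsics" (4x4, takes a point from camera to world coordinates). Camera axes: x right, y down, z forward; pixel columns grow to the right and rows downward; lengths in mm; the calibration is good to about 2 mm. A picture is of the moment at which its call begins. camera_params takes no time and is no camera call.
- job.hand_in(): hands the job in, once; it reports no verdict.
The state is a dict: "time": time; "joint_pos": joint angles; "qd": joint speeds; "joint_efforts": joint torques, N m; "tool_pos": TCP position; "tcp_rot": TCP orientation; "ft_force": force on the tool from outside, world axes, zero at the start; "wrist_torque": the same for the moment, N m; "finger_gap": finger opening in mm.
Only numpy, scipy, OpenCV 4.12 (cv2) and the standard library are available. Lean on these libraries where they do the work, as an engineer would, in place of code of your own. Each camera call takes 0.05 s, during which the arm holds its last target. There are 200 camera calls.

## Working session

There is one attempt and no reset: what is moved stays moved. The work goes in short steps, Python scripts to look and compute and a shell command to move; the robot and the scene stay as the last step left them, time stands still between calls to the robot, and variables do not carry over. Pictures are saved under pics/ and viewed, about 8 in all and at most 12, crops included, and the job is handed in when it is done.

```bash
mkdir -p pics
cat > h.py <<'E'
import numpy as np, cv2
from bench import telemetry, snapshot, camera_params, job
def cloud(name, save=None):
    p,d=snapshot(name); c=camera_params(name)
    if save: cv2.imwrite('pics/'+save,p[:,:,::-1])
    K=np.array(c["K"]);D=np.array(c["D"]);E=np.array(c["extrinsics"])
    v,u=np.mgrid[0:400,0:640]
    n=cv2.undistortPoints(np.stack([u,v],-1).reshape(-1,1,2).astype(float),K,D).reshape(400,640,2)
    P=np.dstack([n*d[...,None],d])
    W=P@E[:3,:3].T+E[:3,3]; W[d==0]=np.nan
    return p,W,n,E
def ray(n,E,u,v,z):
    r=E[:3,:3]@np.r_[n[v,u],1]; return E[:3,3]+r*(z-E[2,3])/r[2]
E
python3 - <<'E'
from h import *
for s in("side","top"):
    c=camera_params(s);print(s,np.round(c["K"],1).tolist(),np.round(c["extrinsics"],3).tolist(),c["D"])
    cloud(s,s+'0.png')
print(telemetry.sense())
E
```

```text
side [[454.8, 0.0, 317.1], [0.0, 454.8, 200.1], [0.0, 0.0, 1.0]] [[0.973, -0.183, 0.137, 375.964], [-0.228, -0.735, 0.639, -1083.336], [-0.017, -0.653, -0.757, 1412.243], [0.0, 0.0, 0.0, 1.0]] [0.01028365 0.         0.         0.         0.        ]
top [[420.7, 0.0, 313.3], [0.0, 420.7, 192.8], [0.0, 0.0, 1.0]] [[0.003, -0.977, 0.214, 308.996], [-1.0, -0.004, -0.001, 3.989], [0.001, -0.214, -0.977, 1489.391], [0.0, 0.0, 0.0, 1.0]] [-0.09998558  0.          0.          0.          0.        ]
{'time': 0.1, 'joint_pos': array([-7.43915167e+01,  7.51223219e+00,  8.53242949e+01,  1.35869524e-03,
        8.72636987e+01, -4.89214182e+00]), 'qd': array([ 0.00086853, -0.07802686, -0.26748534, -0.0368648 , -0.0651175 ,
        0.04932758]), 'joint_efforts': array([ 1.67301620e-03, -5.70950425e+01, -5.01942015e+01, -8.65484708e-05,
        8.16106010e-03,  5.44064949e-05]), 'tool_pos': array([ 210.02872042, -561.48603911,  230.32219702]), 'tcp_rot': array([-1.79900255e+02, -9.89936580e-03,  2.05005505e+01]), 'ft_force': array([ 0.15886523, -0.98004328, -0.06356776]), 'wrist_torque': array([-0.02145396,  0.01898874, -0.02913077]), 'finger_gap': 85.45677855791287}
```

View pics/top0.png

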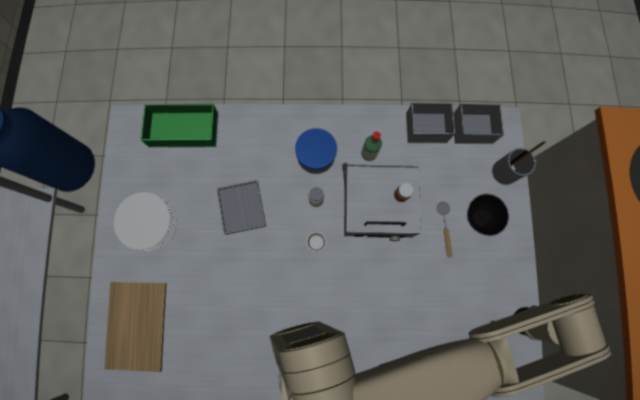

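View pics/side0.png

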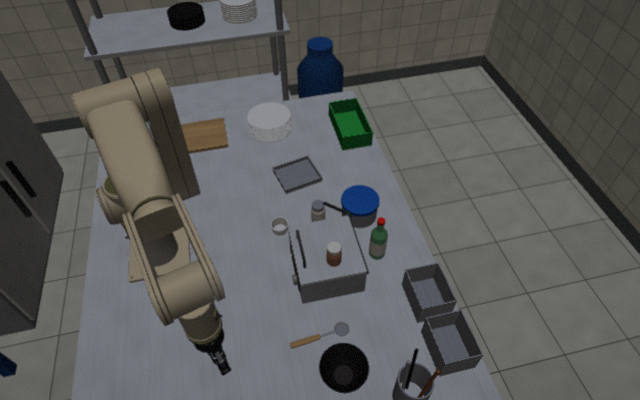

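Top view: jar at (404,190) on the lid, handle at (385,223), index arm at about (346,170), tray at (242,207), tall jar (316,196), ramekin (316,241). The side view agrees: jar (334,252), handle (300,248), tray (297,174). Now to measure them.

```bash
cat > m.py <<'E'
from h import *
for s,boxes in (("top",dict(jar=(390,175,420,205),hand=(355,212,412,230),lid=(345,160,425,240),tray=(212,175,272,240),idx=(335,155,350,190))),
                ("side",dict(jar=(322,238,346,270),hand=(290,225,312,272),lid=(285,215,370,300),tray=(268,152,328,195),idx=(310,195,350,225)))):
    p,W,n,E=cloud(s)
    def B(k):
        a,b,c,d=boxes[k]; return p[b:d,a:c].astype(int).reshape(-1,3),W[b:d,a:c].reshape(-1,3)
    print(s)
    P,w=B("jar"); m=(w[:,2]>205)&(w[:,2]<240); q=w[m]; print(" cap",m.sum(),np.median(q,0),"mid",(q.min(0)+q.max(0))/2,q.max(0)-q.min(0),"top",np.percentile(q[:,2],80))
    P,w=B("hand"); m=(w[:,2]>172)&(w[:,2]<200)&(P.max(1)<60); q=w[m]; print(" handle",m.sum(),"mid",(q.min(0)+q.max(0))/2,q.max(0)-q.min(0),"top",np.percentile(q[:,2],90), cv2.fitLine(q[:,:2].astype(np.float32),2,0,.01,.01).ravel())
    P,w=B("lid"); m=abs(w[:,2]-142)<7; q=w[m]; r=cv2.minAreaRect(q[:,:2].astype(np.float32)); print(" lid",m.sum(),"z",np.median(q[:,2]),r)
    P,w=B("tray"); m=(w[:,2]>17)&(w[:,2]<35); q=w[m]; r=cv2.minAreaRect(q[:,:2].astype(np.float32)); f=w[(w[:,2]<15)&(np.hypot(*(w[:,:2]-r[0]).T)<50)]; print(" tray",m.sum(),"rim z",np.median(q[:,2]),r,"floor",np.median(f[:,2]))
    P,w=B("idx"); m=(w[:,2]>150)&(w[:,2]<300)&(P.max(1)<90); q=w[m]; o=np.argsort(q[:,2]); print(" idx",m.sum(),np.round(q[o][::max(1,len(o)//14)]).tolist())
    bys=W.reshape(-1,3)
E
python3 m.py
```

```text
top
 cap 175 [ 596.67622413 -281.40050917  222.26348238] mid [ 597.64587222 -282.29314726  219.32654088] [42.75185981 43.89546134 20.53092217] top 224.4674550912311
 handle 78 mid [ 498.57685252 -221.39433743  182.34645972] [  7.02603889 121.321415    20.65945622] top 189.99128922555477 [ 1.5798107e-02  9.9987519e-01  4.9925226e+02 -2.2154962e+02]
 lid 4354 z 142.63007891557208 ((591.9212646484375, -223.37188720703125), (247.26487731933594, 233.95101928710938), 88.86717224121094)
 tray 288 rim z 24.29695414436685 ((580.4169311523438, 262.7656555175781), (172.45579528808594, 152.5107879638672), 12.2332181930542) floor 5.149541284936049
 idx 42 [[696.0, -95.0, 151.0], [687.0, -98.0, 158.0], [686.0, -94.0, 161.0], [672.0, -94.0, 164.0], [660.0, -93.0, 170.0], [669.0, -96.0, 175.0], [653.0, -95.0, 186.0], [648.0, -98.0, 194.0], [643.0, -94.0, 198.0], [634.0, -93.0, 207.0], [630.0, -96.0, 210.0], [610.0, -95.0, 216.0], [609.0, -92.0, 218.0], [611.0, -95.0, 222.0]]
side
 cap 157 [ 598.0308441 -287.2334416  219.6712354] mid [ 598.65104123 -284.0610909   217.24523202] [44.07252908 46.1783455
[... 213 characters left out ...]
3137e+02]
 lid 3320 z 140.55554818719054 ((590.6026000976562, -222.89405822753906), (249.57144165039062, 230.41590881347656), 88.97806549072266)
 tray 203 rim z 21.8047119123662 ((579.8217163085938, 260.037353515625), (173.34156799316406, 158.6767578125), 12.396286010742188) floor 3.3924302612447264
 idx 81 [[677.0, -96.0, 151.0], [677.0, -95.0, 155.0], [681.0, -95.0, 161.0], [666.0, -95.0, 165.0], [670.0, -95.0, 169.0], [658.0, -98.0, 176.0], [641.0, -93.0, 180.0], [653.0, -89.0, 183.0], [653.0, -99.0, 190.0], [644.0, -95.0, 193.0], [637.0, -94.0, 199.0], [625.0, -97.0, 201.0], [626.0, -95.0, 204.0], [625.0, -96.0, 210.0], [618.0, -99.0, 215.0], [608.0, -94.0, 218.0], [608.0, -96.0, 225.0]]
```

```bash
python3 -m jog '[[[0,0,-1,0,0,0,1],[0,0,-0.4,0,0,0,1],[0.92,-0.25,0,0,0,0,1],[0.92,-0.25,0,0,0,0,1],[0.92,-0.25,0,0,0,0,1],[0.92,-0.25,0,0,0,0,1],[0.92,-0.25,0,0,0,0,1],[0.92,-0.25,0,0,0,0,1],[0.92,-0.25,0,0,0,0,1],[0.92,-0.25,0,0,0,0,1],[0.92,-0.25,0,0,0,0,1],[0.92,-0.25,0,0,0,0,1]]]' 40
python3 -m jog '[[[0,0,0,0,0,-0.0275,1],[0,0,0,0,0,-0.0275,1],[0,0,0,0,0,-0.0275,1],[0,0,0,0,0,-0.0275,1],[0,0,0,0,0,-0.0275,1],[0,0,0,0,0,-0.0275,1],[0,0,0,0,0,-0.0275,1],[0,0,0,0,0,0,1]]]'
cat >> m.py <<'E'
    if s=="top": Q=[]
    Q.append(q)
q=np.vstack(Q); q=q[(abs(q[:,1]+95)<8)&(q[:,0]<700)]
d=q[:,[0,2]]; l=cv2.fitLine(d.astype(np.float32),cv2.DIST_HUBER,0,.01,.01).ravel(); print("idx angle",np.arctan(-l[1]/l[0]),"off hinge",(np.array([694,130])-l[2:])@[-l[1],l[0]])
E
python3 m.py | grep -E "cap|angle"
```

```text
time: 1.7
tool_pos: [598.4, -282.7, 300.9]
tcp_rot: [-180.0, 0.0, 20.5]
ft_force: [0.4, -0.3, 0.7]
finger_gap: 85.7
time: 2.7
tool_pos: [597.2, -283.8, 300.9]
tcp_rot: [-180.0, -0.0, 89.7]
ft_force: [0.6, -0.4, 0.0]
finger_gap: 85.5
 cap 120 [ 593.22131664 -287.18959085  221.89457948] mid [ 597.25196953 -285.03426041  217.73513914] [41.58124672 38.10623956 24.532219  ] top 224.3773436576445
 cap 160 [ 597.63157587 -288.59120466  219.5264649 ] mid [ 598.12767671 -283.63533376  216.75191184] [43.2973643  51.46710841 22.05890745] top 221.89074584803387
idx angle 0.72337323 off hinge -15.595071874069617
```

```bash
python3 -m jog '[[[0,0,0.5,0,0,0,1],[0,0,0.5,0,0,0,1],[0,0,0.5,0,0,0,1],[0,0,0.5,0,0,0,1],[0,0,0.3,0,0,0,1],[0,0,0.26,0,0,0,1],[0,0,0,0,0,0,1]]]' 40
python3 - <<'E'
from h import *
cloud("side","side1.png")
im=cv2.imread('pics/side1.png')[170:320,240:420]; cv2.imwrite('pics/side1c.png',cv2.resize(im,None,fx=4,fy=4))
E
```

```text
time: 3.68
tool_pos: [596.8, -283.6, 172.3]
tcp_rot: [-179.9, -0.0, 89.8]
ft_force: [0.4, -0.8, -0.1]
finger_gap: 85.5
```

View pics/side1c.png

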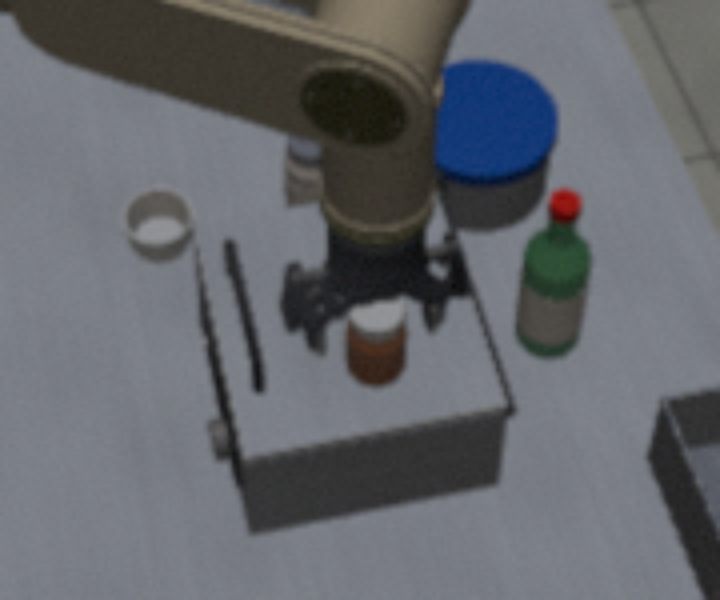

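Crop: the jar at (377,345) stands centred between the open fingers at (318,335) and (435,315), which clear the handle and the bottle. I'll close and lift.

```bash
python3 -m jog '[[[0,0,0,0,0,0,0.7],[0,0,0,0,0,0,0.5],[0,0,0,0,0,0,0.3],[0,0,0,0,0,0,0.3],[0,0,0,0,0,0,0.3],[0,0,0,0,0,0,0.3]]]' 30
python3 -m jog '[[[0,0,-0.1,0,0,0,0.3],[0,0,-0.4,0,0,0,0.3],[0,0,-0.6,0,0,0,0.3],[0,0,-0.6,0,0,0,0.3],[0,0,-0.6,0,0,0,0.3],[0,0,-0.5,0,0,0,0.3],[0,0,-0.2,0,0,0,0.3],[0,0,0,0,0,0,0.3]]]'
```

```text
time: 4.47
tool_pos: [597.8, -284.1, 174.7]
tcp_rot: [179.9, 0.1, 89.8]
ft_force: [-0.7, 0.8, 6.6]
finger_gap: 48.7
time: 5.48
tool_pos: [597.5, -284.0, 324.3]
tcp_rot: [179.9, 0.0, 89.8]
ft_force: [1.0, -0.1, -1.9]
finger_gap: 48.7
```

```bash
python3 -m jog '[[[0.5,-0.03,0,0,0,0,0.3],[0.99,-0.03,0,0,0,0,0.3],[0.99,-0.03,0,0,0,0,0.3],[0.99,-0.03,0,0,0,0,0.3],[0.99,-0.03,0,0,0,0,0.3],[0.99,-0.03,0,0,0,0,0.3],[0.99,-0.03,0,0,0,0,0.3],[0.99,-0.03,0,0,0,0,0.3],[0.99,-0.03,0,0,0,0,0.3],[0.99,-0.03,0,0,0,0,0.3],[0.99,-0.03,0,0,0,0,0.3],[0.5,-0.02,0,0,0,0,0.3]]]'
python3 -m jog '[[[0,0,0,0,0,0,0.3],[0,0,0.6,0,0,0,0.3],[0,0,0.9,0,0,0,0.3],[0,0,0.9,0,0,0,0.3],[0,0,0.9,0,0,0,0.3],[0,0,0.6,0,0,0,0.3],[0,0,0.3,0,0,0,0.3],[0,0,0,0,0,0,0.3]]]'
python3 - <<'E'
from h import *
for s in("side","top"):
    p,W,n,E=cloud(s,s+'2.png')
    P=p.astype(int)
    m=(P[...,0]>P[...,2]*1.7)&(P[...,0]>50)&(np.hypot(W[...,0]-580,W[...,1]-262)<60)
    q=W[m]; print(s,m.sum(),np.median(q,0) if m.any() else '',np.percentile(q[:,2],[1,50,99]) if m.any() else '')
    if m.any():
        v,u=np.where(m); print(u.min(),u.max(),v.min(),v.max())
im=cv2.imread('pics/side2.png')[100:250,210:390]; cv2.imwrite('pics/side2c.png',cv2.resize(im,None,fx=4,fy=4))
E
```

```text
time: 6.98
tool_pos: [580.4, 263.7, 321.1]
tcp_rot: [-179.8, 0.0, 89.9]
ft_force: [0.0, -0.7, -1.4]
finger_gap: 48.3
time: 7.98
tool_pos: [580.9, 260.3, 112.0]
tcp_rot: [-179.9, 0.1, 89.8]
ft_force: [-0.7, 0.7, -1.2]
finger_gap: 48.5
side 45 [572.87969348 243.50171689 131.72581086] [ 88.70540906 131.72581086 240.66338784]
287 301 125 165
top 0
```

View pics/side2c.png

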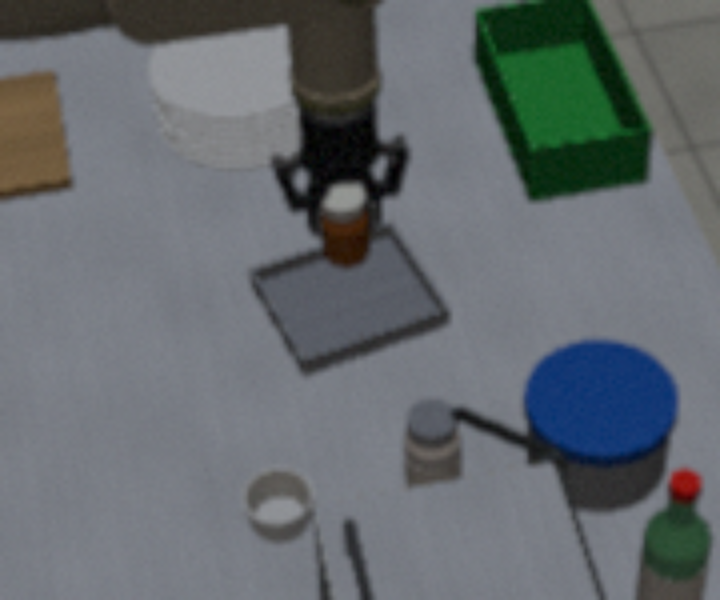

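Jar at crop (345,235) hangs upright in the fingers over the tray. Its lowest pixels read about 85 mm in height, against 79 expected. I'll lower it and watch the force.

```bash
python3 -m jog '[[[0,0,0.5,0,0,0,0.3],[0,0,0.4,0,0,0,0.3],[0,0,0.2,0,0,0,0.3],[0,0,0.15,0,0,0,0.3],[0,0,0.05,0,0,0,0.3],[0,0,0,0,0,0,0.3]]]'
python3 -m jog '[[[0,0,0.06,0,0,0,0.3],[0,0,0.04,0,0,0,0.3],[0,0,0,0,0,0,0.3]]]'
```

```text
time: 8.82
tool_pos: [581.9, 261.3, 48.7]
tcp_rot: [180.0, -0.0, 89.8]
ft_force: [0.8, 0.8, -1.8]
finger_gap: 48.5
time: 9.2
tool_pos: [581.5, 261.2, 43.1]
tcp_rot: [-180.0, 0.0, 89.8]
ft_force: [0.1, -0.5, -2.4]
finger_gap: 48.5
```

```bash
python3 -m jog '[[[0,0,0.05,0,0,0,0.3],[0,0,0,0,0,0,0.3]]]'
```

```text
time: 9.45
tool_pos: [581.4, 261.2, 40.5]
tcp_rot: [-180.0, 0.0, 89.8]
ft_force: [0.6, -0.4, -1.5]
finger_gap: 48.6
```

```bash
python3 -m jog '[[[0,0,0.04,0,0,0,0.3],[0,0,0,0,0,0,0.3]]]'
```

```text
time: 9.7
tool_pos: [581.5, 261.2, 38.5]
tcp_rot: [-180.0, 0.0, 89.8]
ft_force: [0.3, 0.2, -1.7]
finger_gap: 48.6
```

```bash
python3 -m jog '[[[0,0,0.03,0,0,0,0.3],[0,0,0,0,0,0,0.3]]]'
```

```text
time: 9.95
tool_pos: [581.8, 261.3, 37.7]
tcp_rot: [180.0, -0.0, 89.8]
ft_force: [-1.2, -0.7, 0.5]
finger_gap: 48.6
```

Contact at 37.7. I'll release and retreat.

```bash
python3 -m jog '[[[0,0,0,0,0,0,0.6],[0,0,0,0,0,0,0.65],[0,0,0,0,0,0,0.8],[0,0,0,0,0,0,1],[0,0,0,0,0,0,1],[0,0,-0.3,0,0,0,1],[0,0,-0.6,0,0,0,1],[0,0,-0.9,0,0,0,1],[0,0,-0.9,0,0,0,1],[0,0,-0.9,0,0,0,1],[0,0,-0.9,0,0,0,1],[0,0,-0.6,0,0,0,1]]]'
python3 - <<'E'
from h import *
for s in("side","top"):
    p,W,n,E=cloud(s,s+'3.png')
    P=p.astype(int)
    m=(np.hypot(W[...,0]-580,W[...,1]-262)<60)&(W[...,2]>78)&(W[...,2]<100); q=W[m]
    print(s,m.sum(),"cap mid",(q.min(0)+q.max(0))/2,q.max(0)-q.min(0),np.percentile(q[:,2],80))
im=cv2.imread('pics/side3.png')[100:250,210:390]; cv2.imwrite('pics/side3c.png',cv2.resize(im,None,fx=4,fy=4))
E
python3 m.py | grep -E "hand|angle|idx"
```

```text
time: 11.45
tool_pos: [582.2, 261.5, 296.9]
tcp_rot: [179.8, -0.1, 89.8]
ft_force: [-0.3, -0.0, 0.2]
finger_gap: 85.4
side 64 cap mid [580.84047619 260.81410672  83.44372551] [43.46591252 50.89454031 10.04263508] 85.12063878037289
top 17 cap mid [586.11521242 244.54801044  85.15721605] [27.39873459 11.56415042  7.54218777] 87.57425119923928
  return _methods._mean(a, axis=axis, dtype=dtype,
  ret = um.true_divide(
Traceback (most recent call last):
  File "m.py", line 8, in <module>
    P,w=B("jar"); m=(w[:,2]>205)&(w[:,2]<240); q=w[m]; print(" cap",m.sum(),np.median(q,0),"mid",(q.min(0)+q.max(0))/2,q.max(0)-q.min(0),"top",np.percentile(q[:,2],80))
                                                                                                  ~~~~~^^^
ValueError: zero-size array to reduction operation minimum which has no identity
```

View pics/side3c.png

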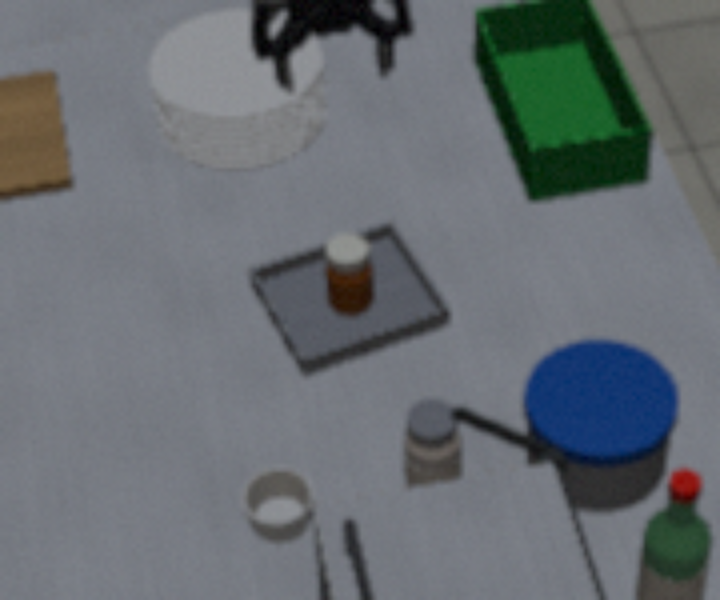

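The jar stands upright and free in the middle of the tray at crop (350,275), top at 85 mm. Next: a cleaner index and handle measurement with the arm out of the way.

```bash
cat > ang.py <<'E'
from h import *
def ang(hx=693):
    for s in("top","side"):
        p,W,n,E=cloud(s)
        m=(abs(W[...,1]+95)<9)&(W[...,0]>585)&(W[...,0]<690)&(W[...,2]>146)&(W[...,2]<240)&(p.max(2)<100)
        v,u=np.where(m)
        # rays onto the pointer's plane y=-95
        r=np.c_[n[m],np.ones(m.sum())]@E[:3,:3].T; q=E[:3,3]+r*((-95-E[1,3])/r[:,1])[:,None]
        for nm,d in(("depth",W[m][:,[0,2]]),)+((("ray",q[:,[0,2]]),) if s=="side" else ()):
            l=cv2.fitLine(d.astype(np.float32),cv2.DIST_HUBER,0,.01,.01).ravel()
            c=d.mean(0); print(s,nm,len(d),"slope",round(float(np.arctan(-l[1]/l[0])),3),"hinge->mean",round(float(np.arctan2(c[1]-130,hx-c[0])),3),"top",d[d[:,1].argmax()].round(),"u,v",u.min(),u.max(),v.min(),v.max())
        h=(abs(W[...,0]-499)<15)&(W[...,1]<-150)&(W[...,1]>-300)&(W[...,2]>170)&(W[...,2]<200)&(p.max(2)<70)
        q=W[h]
        if len(q): print(s,"handle",len(q),(q.min(0)+q.max(0))/2,np.median(q,0))
if __name__=="__main__": ang()
E
python3 ang.py
python3 - <<'E'
import cv2,numpy as np
a=cv2.imread('pics/side3.png')[180:310,270:380]; b=cv2.imread('pics/top3.png')[150:250,330:435]
a=cv2.resize(a,(440,520),interpolation=cv2.INTER_CUBIC)
cv2.imwrite('pics/c4.png',a)
E
```

```text
top depth 39 slope 0.732 hinge->mean 0.926 top [608. 224.] u,v 343 345 167 186
top handle 94 [ 498.06210919 -223.24359582  183.0670886 ] [ 498.3974037  -231.52399694  186.698172  ]
side depth 87 slope 0.748 hinge->mean 0.878 top [610. 224.] u,v 323 345 202 213
side ray 87 slope 0.762 hinge->mean 0.873 top [608. 225.] u,v 323 345 202 213
side handle 81 [ 498.98673272 -223.13427079  180.94728354] [ 498.94513175 -236.88558332  184.67070517]
```

View pics/c4.png

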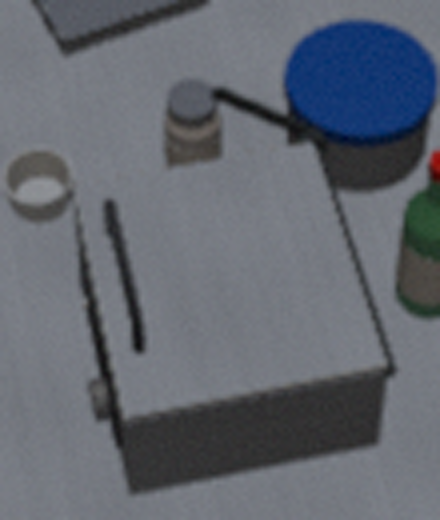

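The pointer's dark bar runs in the crop from its tip at (215,95) to (320,140), and the handle from (110,205) to (140,350). Slopes read 0.73 to 0.76. The tip at (608,224), allowing for the 12 mm plate offset, gives 0.74, so I take about 0.745 rad. Handle at (498.7,-223), bar centre about 182 high. I'll move there next.

```bash
python3 -m jog '[[[-0.5,-0.08,0,0,0,0,1],[-0.97,-0.166,0,0,0,0,1],[-0.97,-0.166,0,0,0,0,1],[-0.97,-0.166,0,0,0,0,1],[-0.97,-0.166,0,0,0,0,1],[-0.97,-0.166,0,0,0,0,1],[-0.97,-0.166,0,0,0,0,1],[-0.97,-0.166,0,0,0,0,1],[-0.97,-0.166,0,0,0,0,1],[-0.97,-0.166,0,0,0,0,1],[-0.47,-0.09,0,0,0,0,1],[0,0,0,0,0,0,1]]]' 60
python3 -m jog '[[[0,0,0.5,0,0,0,1],[0,0,0.5,0,0,0,1],[0,0,0.3,0,0,0,1],[0,0,0,0,0,0,1]]]'
```

```text
time: 13.2
tool_pos: [495.4, -224.6, 290.2]
tcp_rot: [-179.8, -0.1, 89.6]
ft_force: [0.4, 1.1, -0.3]
finger_gap: 85.3
time: 13.7
tool_pos: [496.0, -222.3, 225.5]
tcp_rot: [-179.8, -0.1, 89.8]
ft_force: [0.3, -0.6, 0.3]
finger_gap: 85.5
```

```bash
python3 -m jog '[[[0,0.06,0.4,0,0,0,0.6],[0,0,0.4,0,0,0,0.6],[0,0,0.3,0,0,0,0.6],[0,0,0.13,0,0,0,0.6],[0,0,0,0,0,0,0.6]]]' 60
python3 - <<'E'
from h import *
cloud("side","side5.png")
im=cv2.imread('pics/side5.png')[170:300,240:400]; cv2.imwrite('pics/side5c.png',cv2.resize(im,None,fx=4,fy=4))
E
```

```text
time: 14.32
tool_pos: [499.4, -223.3, 165.2]
tcp_rot: [-179.9, -0.0, 89.8]
ft_force: [0.5, 1.3, 0.7]
finger_gap: 51.2
```

View pics/side5c.png

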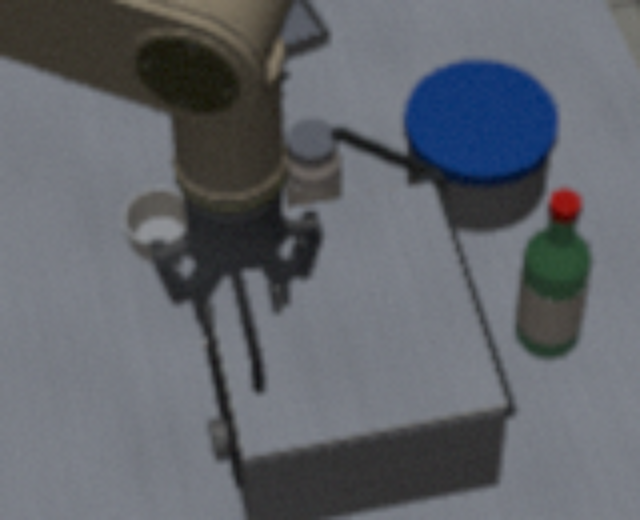

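The fingers straddle the bar (crop: bar at (240,290), fingers at (195,295) and (280,295)), clear of the lid. I'll grip and start up the arc.

```bash
python3 -m jog '[[[0,0,0,0,0,0,0.3],[0,0,0,0,0,0,0],[0,0,0,0,0,0,0],[0,0,0,0,0,0,0],[0,0,0,0,0,0,0],[0,0,0,0,0,0,0]]]' 60
python3 -m jog '[[[0,0.1,-0.286,0,0,0,0],[0,0.1,-0.286,0,0,0,0],[0,0.141,-0.267,0,0,0,0],[0,0.141,-0.267,0,0,0,0],[0,0,0,0,0,0,0]]]'
```

```text
time: 15.12
tool_pos: [500.7, -223.7, 166.5]
tcp_rot: [179.9, 0.0, 89.8]
ft_force: [5.7, -0.2, 0.7]
finger_gap: 7.3
time: 15.75
tool_pos: [523.3, -224.0, 221.0]
tcp_rot: [-179.9, 0.0, 89.8]
ft_force: [-2.5, -5.7, -7.7]
finger_gap: 7.8
```

```bash
python3 -m jog '[[[0,0.179,-0.243,0,0,0,0],[0,0.179,-0.243,0,0,0,0],[0,0.214,-0.214,0,0,0,0],[0,0.214,-0.214,0,0,0,0],[0,0.235,-0.174,0,0,0,0],[0,0.235,-0.174,0,0,0,0],[0,0,0,0,0,0,0],[0,0,0,0,0,0,0]]]'
python3 - <<'E'
from h import *
for s in("side","top"):
    p,W,n,E=cloud(s,s+'6.png')
    y=W[...,1]; 
    m=(y<-118)&(y>-330)&(W[...,0]>520)&(W[...,0]<680)&(W[...,2]>150)&(W[...,2]<310)&(p.min(2)>70)&(p.max(2).astype(int)-p.min(2)<40)
    q=W[m]; q=q[(q[:,1]>-330)]
    d=q[:,[0,2]]; l=cv2.fitLine(d.astype(np.float32),cv2.DIST_HUBER,0,.01,.01).ravel()
    res=(d-l[2:])@[-l[1],l[0]]; d=d[abs(res)<8]; l=cv2.fitLine(d.astype(np.float32),cv2.DIST_HUBER,0,.01,.01).ravel()
    print(s,len(d),"lid slope",np.arctan(-l[1]/l[0]),"rms",res.std())
im=cv2.imread('pics/side6.png')[150:300,240:400]; cv2.imwrite('pics/side6c.png',cv2.resize(im,None,fx=4,fy=4))
E
python3 ang.py
```

```text
time: 16.75
tool_pos: [583.9, -225.0, 286.0]
tcp_rot: [-179.7, 0.1, 89.7]
ft_force: [-19.1, -3.5, 11.2]
finger_gap: 7.3
side 1580 lid slope 0.7176915 rms 5.58137546987816
top 1260 lid slope 0.7097473 rms 4.115025465179791
top depth 40 slope 0.726 hinge->mean 0.929 top [617. 226.] u,v 343 345 167 186
side depth 18 slope 0.732 hinge->mean 1.083 top [654. 181.] u,v 336 345 208 212
side ray 18 slope 0.762 hinge->mean 1.069 top [655. 179.] u,v 336 345 208 212
```

View pics/side6c.png

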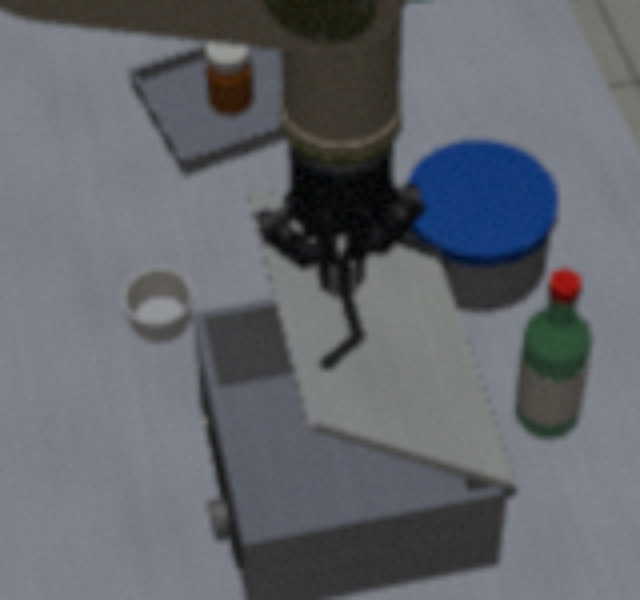

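Crop: the lid is raised and held at (340,270), and the jar stands in the tray at (228,80). The lid face reads 0.71 to 0.72, the pointer 0.73 to 0.745, and the tool position implies 0.74. I'll raise it slightly and relieve the 20 N radial push.

```bash
python3 -m jog '[[[0,0.01,-0.031,0,0,0,0],[0,0.01,-0.031,0,0,0,0],[0,0,0,0,0,0,0],[0,0,0,0,0,0,0],[0,0,0,0,0,0,0]]]'
cat > lid.py <<'E'
from h import *
p,W,n,E=cloud("top","top7.png"); S=cloud("side","side7.png")
for s,(p,W,n,E) in(("top",(p,W,n,E)),("side",S)):
    # bare lid face only: right of the handle posts, and front-to-back strips
    for a,b in((-335,-290),(-160,-120)):
        m=(W[...,1]>a)&(W[...,1]<b)&(W[...,0]>545)&(W[...,0]<685)&(W[...,2]>145)&(W[...,2]<310)&(p.min(2)>60)
        d=W[m][:,[0,2]]
        if len(d)<30: continue
        for _ in range(3):
            l=cv2.fitLine(d.astype(np.float32),cv2.DIST_HUBER,0,.01,.01).ravel(); r=(d-l[2:])@[-l[1],l[0]]; d=d[abs(r)<max(3,1.5*r.std())]
        c=np.median(d,0); print(s,a,b,len(d),"slope",round(float(np.arctan(-l[1]/l[0])),3),"rms",round(r.std(),1),"offset from hinge",round(float(abs((np.array([693.7,130])-l[2:])@[-l[1],l[0]])),1),"x",d[:,0].min().round(),d[:,0].max().round())
t=telemetry.sense(); print(t["tool_pos"],t["ft_force"],t["time"])
E
python3 lid.py
```

```text
time: 17.58
tool_pos: [585.0, -225.0, 286.8]
tcp_rot: [-179.7, 0.1, 89.7]
ft_force: [-11.5, -4.8, 0.6]
finger_gap: 7.4
top -335 -290 168 slope 0.734 rms 1.3 offset from hinge 12.1 x 546.0 626.0
top -160 -120 412 slope 0.729 rms 1.3 offset from hinge 15.3 x 545.0 685.0
side -335 -290 426 slope 0.731 rms 1.4 offset from hinge 11.2 x 545.0 684.0
side -160 -120 106 slope 0.729 rms 1.4 offset from hinge 13.5 x 550.0 684.0
[ 585.04695744 -225.04413137  286.86939114] [-11.67618918  -5.9092297    0.06360714] 17.675
```

The cleaner lid fit is 0.731 rad (4 strips) against 0.73 to 0.76 for the pointer, well inside 0.08. The load is about 11 N, so I'm handing in.

```bash
python3 -m jog '[[[0,0,0,0,0,0,0],[0,0,0,0,0,0,0],[0,0,0,0,0,0,0]]]' && python3 -c "
from bench import job; print(job.hand_in())"
```

```text
time: 18.05
tool_pos: [585.1, -225.1, 286.9]
tcp_rot: [-179.7, 0.1, 89.7]
ft_force: [-12.1, -5.4, 1.5]
finger_gap: 7.4
the job is handed in; nothing more can be done
None
```

I set the jar down upright in the middle of the tray, let go of it, then raised the lid to the index arm's angle. I handed in at 18 s of the 61 s with the gripper still holding the lid; no verdict is reported.

- **Jar:** it measured (581, 261) mm with its top at 85 mm after release, and the later side view still showed it upright in the tray.
- **Lid:** it read 0.729–0.734 rad on four strips of its face. The pointer's slope read 0.73–0.76 rad across the views, so the difference is at most about 0.03 rad against the 0.08 allowed. My first, rougher lid reading was 0.71–0.72 rad, and the gripper position implied about 0.74.
- **Hold:** the arm was steady with about 11 N in the wrist. Part of that is a small sideways force left between the gripper and the handle's arc.
- **Index arm and bystanders:** the pointer's slope read about the same before and after lifting. Its tip's x read 608 mm before the lift and 617 mm after from the top camera, which I took as single-pixel noise and did not check further. The side view after lifting showed the ramekin, pot and bottle standing in place; I did not measure any of the bystanders.

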